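Put the ring box away in the push-open drawer

ROBOT

A 6-joint arm with a two-finger parallel gripper is mounted at the origin on the work surface. World frame = base frame: x ahead of the robot, y to its left, z up, the work surface at z = 0. Lengths are in m, angles in rad, forces in N, time in s.
With the tool pointing down it reaches from about 0.3 to 0.775 m from the base axis. Payload 14.6 kg.
Tool frame: the origin (TCP) lies between the finger pads; the fingertips stand 11 mm ahead of it and the grasp point (between the pads) lies 8 mm behind it; z points along the fingers, y is the line along which they close (so a half turn about z gives the same grasp; the last joint's range is limited). The gripper opens to 94 mm and grips with 3 to 60 N. Pads are 16 mm wide; open, the fingers measure 119 mm over their backs; the gripper's body (75 mm by 177 mm) begins 78 mm behind the grasp point.
Start: joints at [1.135, 0.3, 1.521, -0, 1.321, -0.067], TCP at [0.198, 0.513, 0.216] pointing down, gripper open.
Joint ranges: [-3.03, 3.03], [-0.79, 2.21], [0.23, 2.52], [-1.04, 4.18], [0, 3.07], [-2.55, 2.55]. Speed limits (rad/s): [2.22, 2.22, 2.57, 3.14, 3.14, 3.14].

INTERFACE

Orientations are given as a unit quaternion [w, x, y, z].
In Python, from bench import readout, vision, manip gives the robot as it stands.
- The arm moves only by the tool jog_arm, never from a script. Its argument "commands" is a list of rows, each a list of 3 entries, a list of its own where there are three numbers: the gripper command: -1 is shut, 1 is fully open, values between are in proportion, then the shift along the tool's x, y, z in mm, then the turn, a rotation vector about the tool's x, y, z in degrees. A call has 1 to 10 rows; each row shifts and turns the commanded pose from where the row before left it, along the tool's axes as they then stand; what a row does not reach is not made up. A row lasts 1/8 s, in which the tool goes at most 62.5 mm and 10.7 degrees, less where a joint would pass 70% of its speed; a pose out of reach is approached as far as the arm can. A call with a gripper value outside its range is refused whole. The fingers move at their own pace and stop on an object; "newtons" is the grip in N (left out, the last holds). Time passes only in rows, so rows that do not move let the fingers close. It gives the time, the measured TCP pose, the force, the opening and the grip force at its end, in the units of the state.
- readout.state(): the state, without advancing time (a new reading comes with each control period).
- vision.grab_frame(name): name is "scene" or "top"; returns a dict with "pixels" (384x512x3 uint8, red, green, blue), "camera_matrix" (3x3 intrinsics, pixels), "rvec" (rotation vector, rad) and "tvec" (3), from world to camera coordinates, as OpenCV has them. Camera axes: x right, y down, z forward; pixel columns grow to the right and rows downward; lengths in m; the calibration is good to about 2 mm. A picture is of the moment at which its call begins. There is no depth.
- manip.job_done(): hands the job in; it is judged then, once.
The state is a dict: "clock": time; "joint_pos": joint angles; "joint_vel": joint speeds; "joint_efforts": joint torques, N m; "eef_pos": TCP position; "orientation": TCP orientation; "ft_force": force on the tool from outside, world axes, zero at the start; "torque": the same for the moment, N m; "gripper_width": finger opening in m; "grasp_force": force on a finger pad.
Only numpy, scipy, OpenCV 4.12 (cv2) and the standard library are available. Lean on these libraries where they do the work, as an engineer would, in place of code of your own. Each camera call takes 0.05 s, during which the arm holds its last target. There are 200 camera calls.

TASK

Put the small ring box away in the drawer of the low white unit on the counter. The drawer has no handle: press its front home and let go to make the worn latch spring it open (look whether it did, it may need another press), stand the ring box upright in it, then press the drawer gently back in until it latches, and leave it shut. Do not force the drawer, and leave the other things on the counter as they stand.

Things in the scene. Friction and masses are not known exactly. Their poses are not given: they have to be found in the camera images.
- unit: Fixed low display unit, white laminate, 200 mm deep (its x), 240 wide (its y), 64 high, with one drawer in its -x side, the front, which faces the robot (yaw within 0.25 rad). Origin: centre of its underside. Its latch: shut at the start, the drawer lets go after one or else two full presses, unknown beforehand; from open, one full press makes it hold. A press that stops short changes nothing.
- drawer (a joint): Drawer slide along the unit's x, in m: 0 = latched shut, 0.085 = sprung fully open (towards -x), -0.0118 = rubber-buffered stop. A spring pushes it out with 5 N shut, 3 N open. The latch steps on only if the drawer is pressed to within 1.5 mm of the stop (12 N on it does) and then let go. Once freed it follows the finger and springs out within 0.5 s: draw back 110 mm. If not freed it rests at 0.
- drawer_face (a point): Centre of the outer face of the drawer's plain wooden front panel, 35 mm above the counter; moves with the drawer. The panel is 236 mm wide, 12 thick, from 6 to 64 mm above the counter; shut, its outer face stands 24 mm before the unit's carcass, so fingers pointing down can push it. Axes as the unit's: push along +x.
- drawer_well (a point): Centre of the drawer's inner floor (floor 16 mm above the counter); moves with the drawer, axes as the unit's. The well measures 88 mm (x) by 188 (y); its side and back walls reach 43 mm above the counter, the front panel 64. Fully open, the whole well lies clear in front of the unit.
- ring_box: Closed ring box, blue cloth with a thin brass line and clasp, 44 mm (its x) by 38 (its y) by 34 high, about 60 g. Origin: centre of its underside. It stands on the counter to the left of the unit.
- figurine: White china figurine, 42 mm across, 68 high, origin at its underside. Bystander: leave alone.
- sanitiser: Pump bottle, 60 mm across, 168 high, origin at its underside. Bystander: leave alone.
- teacup: Blue china mug, 76 mm across, 62 high, origin at its underside. Bystander: leave alone.
Mind the look-alikes: they are no part of the job. There is more than one size of the ring_box; the job needs the middle-sized.

How it is judged:
On the way, in this order (a step that is already met when the one before it is completed fails the run):
1. the drawer has sprung open (value of joint drawer above 0.07 m), for 0.2 s.
2. the ring box stands in the open drawer, let go (value of joint drawer above 0.05 m and x of ring_box in the frame of drawer_well between -0.04 and 0.04 m and y of ring_box in the frame of drawer_well between -0.09 and 0.09 m and z of ring_box in the frame of drawer_well below 0.006 m and angle between ring_box's own z axis and vertical below 0.2 rad and contact force between the fingers and ring_box below 0.1 N), for 0.2 s.
At the end, for the whole second after the job is handed in: The drawer is latched shut by itself (within 4 mm of its latched position), with the ring box at rest inside it, standing on the drawer's floor, within 0.2 rad of upright (value of joint drawer between -0.004 and 0.004 m and x of ring_box in the frame of drawer_well between -0.04 and 0.04 m and y of ring_box in the frame of drawer_well between -0.09 and 0.09 m and z of ring_box in the frame of drawer_well below 0.006 m and angle between ring_box's own z axis and vertical below 0.2 rad and linear speed of ring_box below 0.02 m/s); the robot touches nothing.
It fails at once if the drawer or its unit is forced (over 60 N from the robot) (contact force between any of the fingers, the arm and unit above 60 N).
It fails at once if a bystander is shifted by over 30 mm or tipped (distance of any of figurine, sanitiser, teacup from where it was at the start of the episode above 0.03 m or angle between any of figurine, sanitiser, teacup's own z axis and vertical above 0.5 rad).
It also fails if it takes over 67 s, if anything falls off the work surface, if the arm or the gripper's body presses on something with over 40 N, if the wrist force passes 120 N, or if a joint passes its speed limit or range.

## Working session

There is one attempt and no reset: what is moved stays moved. The work goes in short steps, Python scripts to look and compute and a tool call to move; the robot and the scene stay as the last step left them, time stands still between calls to the robot, and variables do not carry over. Pictures are saved under pics/ and viewed, at most 10 in all, crops included, and the job is handed in when it is done.

Besides the shell and the picture viewer there is one more tool, called after "Request:" by a JSON object that holds its "name" and its "arguments", one argument or row to a line. jog_arm: Moves the arm, as the interface text tells. Its arguments: {"type":"object","properties":{"commands":{"type":"array","items":{"type":"array"}},"newtons":{"type":"number"}},"required":["commands"]}

```bash
mkdir -p pics; cat > h.py <<'E'
import numpy as np, cv2
from bench import readout, vision, manip
def grab(n,f=None):
    d=vision.grab_frame(n)
    if f: cv2.imwrite('pics/'+f,d['pixels'][:,:,::-1])
    return d
def ray(d,px,z):
    K=np.array(d['camera_matrix']);R=cv2.Rodrigues(np.array(d['rvec'],float))[0];t=np.array(d['tvec'],float).ravel()
    c=-R.T@t; v=R.T@np.linalg.inv(K)@np.array([px[0],px[1],1.]); return c+v*(z-c[2])/v[2]
def proj(d,P):
    return cv2.projectPoints(np.array(P,float).reshape(-1,3),np.array(d['rvec'],float),np.array(d['tvec'],float),np.array(d['camera_matrix'],float),None)[0].reshape(-1,2)
E
python3 - <<'E'
from h import *
a=grab('top');b=grab('scene')
im=np.hstack([a['pixels'],b['pixels']])[:,:,::-1]
for n,d in(('top',a),('scene',b)):
    cv2.imwrite(f'pics/{n}0.png',cv2.resize(d['pixels'][:,:,::-1],(800,600),interpolation=cv2.INTER_CUBIC))
    R=cv2.Rodrigues(np.array(d['rvec'],float))[0];print(n,-R.T@np.array(d['tvec']).ravel())
    np.save(n+'0.npy',d,allow_pickle=True)
print(readout.state())
E
```

```text
top [ 0.4155792  -0.00222232  1.66777587]
scene [0.81600058 0.43879374 0.81114377]
{'clock': 0.1, 'joint_pos': array([ 1.13542265e+00,  3.00395953e-01,  1.52152620e+00,  4.89700506e-06,
        1.32070164e+00, -6.65907144e-02]), 'joint_vel': array([ 0.0005406 , -0.00176632, -0.00210695, -0.00052808, -0.00319329,
        0.00019857]), 'joint_efforts': array([ 5.70561169e-04, -5.32642257e+01, -3.53282261e+01,  7.09185773e-02,
        2.34706403e-02, -3.48933588e-05]), 'eef_pos': array([0.19816475, 0.51281583, 0.21595076]), 'orientation': array([-1.30342708e-04,  1.83348937e-01,  9.83047762e-01, -4.98828975e-04]), 'ft_force': array([-0.29723979,  0.62343706, -0.20873114]), 'torque': array([-0.00417971,  0.05543519,  0.0409033 ]), 'grasp_force': 0.0, 'gripper_width': 0.09438032929157278}
```

View pics/top0.png

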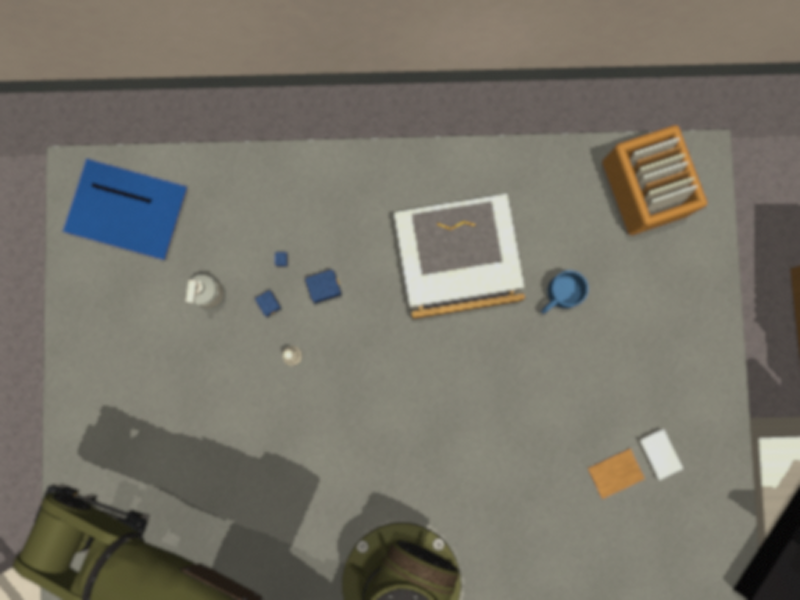

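View pics/scene0.png

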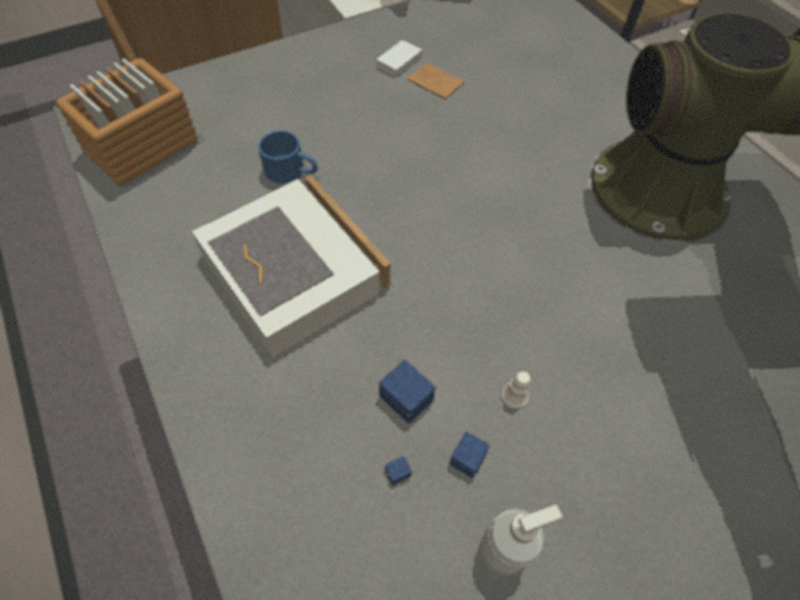

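The top view shows the unit with its wooden front at about (467,305), and three blue boxes at (281,259) small, (268,303) middle and (323,286) large. The figurine is at (291,355), the sanitiser at (203,290) and the mug at (567,289), all in 800x600 pixels.

```bash
python3 - <<'E'
from h import *
t=np.load('top0.npy',allow_pickle=True).item(); s=np.load('scene0.npy',allow_pickle=True).item()
k=512/800
for n,d,z in(('top',t,.034),('scene',s,.02)):
    h=cv2.cvtColor(d['pixels'],cv2.COLOR_RGB2HSV); m=cv2.inRange(h,(100,90,30),(125,255,255))
    for c in cv2.findContours(m,0,1)[0]:
        if 20<cv2.contourArea(c)<2500:
            r=cv2.minAreaRect(c); P=np.array([ray(d,p,z)[:2] for p in cv2.boxPoints(r)])
            e=np.diff(P,axis=0); print(n,np.round(r[0],1),'ctr',P.mean(0).round(3),'sides',np.linalg.norm(e,axis=1)[:2].round(4),'yaw',np.degrees(np.arctan2(e[:2,1],e[:2,0])).round(1))
# unit: scene corners, z .064
h=cv2.cvtColor(t['pixels'],cv2.COLOR_RGB2HSV)
m=cv2.inRange(h,(5,120,60),(25,255,255)); m[:, :240]=0;m[:,345:]=0;m[:170]=0;m[215:]=0
c=max(cv2.findContours(m,0,1)[0],key=cv2.contourArea); r=cv2.minAreaRect(c)
P=np.array([ray(t,p,.064)[:2] for p in cv2.boxPoints(r)]);print('panel\n',P.round(4),P.mean(0))
m=cv2.inRange(t['pixels'],(170,170,160),(255,255,255)); m[:,:240]=0;m[:,345:]=0;m[:115]=0;m[215:]=0
c=max(cv2.findContours(m,0,1)[0],key=cv2.contourArea); r=cv2.minAreaRect(c)
P=np.array([ray(t,p,.064)[:2] for p in cv2.boxPoints(r)]);print('top\n',P.round(4),P.mean(0),np.linalg.norm(np.diff(P,axis=0),axis=1))
for n,p,z in(('fig',(291,355),.03),('san',(205,292),.1),('mug',(567,288),.06)): print(n,ray(t,np.array(p)*k,z)[:2].round(3))
E
```

```text
top [171.  193.7] ctr [0.587 0.265] sides [0.0325 0.0415] yaw [ -60.1 -150.1]
top [360.7 185.2] ctr [ 0.598 -0.36 ] sides [0.0957 0.073 ] yaw [ -83.3 -174.7]
top [206.2 182.8] ctr [0.62  0.149] sides [0.0582 0.0536] yaw [ -72.9 -162.9]
top [179.5 165.5] ctr [0.679 0.236] sides [0.0165 0.0233] yaw [-91.5 179.2]
scene [254.1 300.7] ctr [0.685 0.241] sides [0.0276 0.0254] yaw [178.8  87.5]
scene [300.  290.6] ctr [0.587 0.267] sides [0.0502 0.036 ] yaw [-151.1  118.9]
scene [259.8 249.8] ctr [0.617 0.144] sides [0.0653 0.0721] yaw [-160.3  103.4]
scene [182.4  98.7] ctr [ 0.584 -0.384] sides [0.0969 0.1325] yaw [-177.6   80.4]
panel
 [[ 0.5619 -0.0371]
 [ 0.5919 -0.2654]
 [ 0.575  -0.2674]
 [ 0.5451 -0.0393]] [ 0.56845606 -0.15231558]
top
 [[ 0.7676 -0.0061]
 [ 0.8019 -0.2458]
 [ 0.603  -0.2704]
 [ 0.5698 -0.0333]] [ 0.68559045 -0.13890493] [0.24207429 0.20035698 0.23947224]
fig [0.475 0.217]
san [0.605 0.379]
mug [ 0.598 -0.361]
```

```bash
cat >> h.py <<'E'
from scipy.spatial.transform import Rotation as Ro
def todo(x,y,z,ydeg):
    "tool-frame shift (mm, at present attitude) and turn about tool z (deg) to stand at x,y,z with tool y along ydeg (mod 180)"
    s=readout.state(); q=s['orientation']; R=Ro.from_quat([q[1],q[2],q[3],q[0]]).as_matrix()
    a=np.degrees(np.arctan2(R[1,1],R[0,1])); t=(a-ydeg+90)%180-90
    print('t',s['clock'],'pos',s['eef_pos'].round(4),'shift mm',(1000*R.T@(np.array([x,y,z])-s['eef_pos'])).round(1),'turn z',t.round(1),'tilt',(R[:2,2]).round(4),'q6',s['joint_pos'][5].round(2),'F',s['ft_force'].round(1),'w',s['gripper_width'])
E
```

Request:
{"name": "jog_arm", "arguments": {
  "commands": [
    [-1, [0, 0, 0], [0, 0, -9.7]],
    [-1, [0, 0, 0], [0, 0, -9.7]],
    [-1, [0, 0, 0], [0, 0, -9.7]]
  ],
  "newtons": 20
}}

```text
clock: 0.48
eef_pos: [0.1982, 0.5129, 0.2161]
orientation: [-0.0, -0.072, 0.997, -0.0]
ft_force: [-0.2, 0.9, 0.5]
gripper_width: 0.0673
grasp_force: 0.0
```

```bash
python3 -c "
from h import *
todo(.525,-.162,.216,98.1)"
```

```text
t 0.475 pos [0.1982 0.5129 0.2161] shift mm [-2.261e+02 -7.149e+02  4.000e-01] turn z 0.2 tilt [-0.0003 -0.0006] q6 -0.58 F [-0.2  0.9  0.5] w 0.06733163757554006
```

Request:
{"name": "jog_arm", "arguments": {
  "commands": [
    [-1, [-16, -51, 0], [0, 0, 0]],
    [-1, [-16, -51, 0], [0, 0, 0]],
    [-1, [-16, -51, 0], [0, 0, 0]],
    [-1, [-16, -51, 0], [0, 0, 0]],
    [-1, [-16, -51, 0], [0, 0, 0]],
    [-1, [-16, -51, 0], [0, 0, 0]],
    [-1, [-16, -51, 0], [0, 0, 0]],
    [-1, [-16, -51, 0], [0, 0, 0]],
    [-1, [-16, -51, 0], [0, 0, 0]],
    [-1, [-16, -51, 0], [0, 0, 0]]
  ]
}}

```text
clock: 1.72
eef_pos: [0.4278, 0.0284, 0.2164]
orientation: [0.0, -0.069, 0.998, 0.0]
ft_force: [0.8, 0.5, -0.3]
gripper_width: 0.0003
grasp_force: 0.0
```

Request:
{"name": "jog_arm", "arguments": {
  "commands": [
    [-1, [-16, -51, 0], [0, 0, 0]],
    [-1, [-16, -51, 0], [0, 0, 0]],
    [-1, [-16, -51, 0], [0, 0, 0]],
    [-1, [-16, -51, 0], [0, 0, 0]],
    [-1, [0, 0, 0], [0, 0, 0]],
    [-1, [0, 0, 0], [0, 0, 0]]
  ]
}}

```text
clock: 2.48
eef_pos: [0.5187, -0.1625, 0.216]
orientation: [-0.0, -0.069, 0.998, 0.0]
ft_force: [-0.3, -0.8, 0.3]
gripper_width: 0.0005
grasp_force: 0.0
```

```bash
python3 -c "
from h import *
todo(.525,-.162,.036,98.1)"
```

```text
t 2.475 pos [ 0.5187 -0.1625  0.216 ] shift mm [ -6.4  -0.5 180. ] turn z -0.1 tilt [-0.0009  0.0006] q6 -2.08 F [-0.3 -0.8  0.3] w 0.0005402942332949098
```

Request:
{"name": "jog_arm", "arguments": {
  "commands": [
    [-1, [0, 0, 60], [0, 0, 0]],
    [-1, [0, 0, 60], [0, 0, 0]],
    [-1, [0, 0, 60], [0, 0, 0]],
    [-1, [-10, 0, 0], [0, 0, 0]],
    [-1, [-10, 0, 0], [0, 0, 0]],
    [-1, [-5, 0, 0], [0, 0, 0]],
    [-1, [0, 0, 0], [0, 0, 0]]
  ]
}}

```text
clock: 3.35
eef_pos: [0.5448, -0.1596, 0.038]
orientation: [0.001, -0.07, 0.998, -0.001]
ft_force: [-0.0, 0.3, -0.5]
gripper_width: 0.0005
grasp_force: 0.0
```

Request:
{"name": "jog_arm", "arguments": {
  "commands": [
    [-1, [-4, 0, 0], [0, 0, 0]],
    [-1, [-4, 0, 0], [0, 0, 0]],
    [-1, [-2, 0, 0], [0, 0, 0]],
    [-1, [0, 0, 0], [0, 0, 0]]
  ]
}}

```text
clock: 3.85
eef_pos: [0.5538, -0.1582, 0.0363]
orientation: [-0.0, -0.07, 0.998, 0.0]
ft_force: [0.2, 0.0, 0.4]
gripper_width: 0.0003
grasp_force: 0.0
```

Request:
{"name": "jog_arm", "arguments": {
  "commands": [
    [-1, [-3, 0, 0], [0, 0, 0]],
    [-1, [-3, 0, 0], [0, 0, 0]],
    [-1, [0, 0, 0], [0, 0, 0]]
  ]
}}

```text
clock: 4.22
eef_pos: [0.5594, -0.1574, 0.0363]
orientation: [-0.001, -0.069, 0.998, 0.0]
ft_force: [-5.4, -0.4, 2.3]
gripper_width: 0.0003
grasp_force: 2.3
```

Request:
{"name": "jog_arm", "arguments": {
  "commands": [
    [-1, [-3, 0, 0], [0, 0, 0]],
    [-1, [-2, 0, 0], [0, 0, 0]],
    [-1, [0, 0, 0], [0, 0, 0]]
  ]
}}

```text
clock: 4.6
eef_pos: [0.5643, -0.1567, 0.0363]
orientation: [-0.001, -0.069, 0.998, 0.0]
ft_force: [-4.6, 0.1, 1.2]
gripper_width: 0.0005
grasp_force: 2.6
```

Request:
{"name": "jog_arm", "arguments": {
  "commands": [
    [-1, [-2, 0, 0], [0, 0, 0]],
    [-1, [-1.5, 0, 0], [0, 0, 0]],
    [-1, [0, 0, 0], [0, 0, 0]]
  ]
}}

```text
clock: 4.97
eef_pos: [0.5659, -0.1565, 0.0363]
orientation: [-0.003, -0.069, 0.998, 0.0]
ft_force: [-21.6, -2.3, 12.5]
gripper_width: 0.0004
grasp_force: 10.9
```

Request:
{"name": "jog_arm", "arguments": {
  "commands": [
    [-1, [-1, 0, 0], [0, 0, 0]],
    [-1, [-1, 0, 0], [0, 0, 0]],
    [-1, [0, 0, 0], [0, 0, 0]]
  ]
}}

```text
clock: 5.35
eef_pos: [0.5659, -0.1564, 0.0363]
orientation: [-0.005, -0.069, 0.998, 0.001]
ft_force: [-39.2, -3.3, 23.3]
gripper_width: 0.0003
grasp_force: 19.9
```

Stop reached. I'll draw back.

Request:
{"name": "jog_arm", "arguments": {
  "commands": [
    [-1, [15, 0, 0], [0, 0, 0]],
    [-1, [30, 0, 0], [0, 0, 0]],
    [-1, [30, 0, 0], [0, 0, 0]],
    [-1, [30, 0, 0], [0, 0, 0]],
    [-1, [25, 0, 0], [0, 0, 0]],
    [-1, [0, 0, 0], [0, 0, 0]],
    [-1, [0, 0, 0], [0, 0, 0]],
    [-1, [0, 0, 0], [0, 0, 0]]
  ]
}}

```text
clock: 6.35
eef_pos: [0.4421, -0.1738, 0.0364]
orientation: [0.0, -0.07, 0.998, -0.0]
ft_force: [-0.5, 0.8, -1.1]
gripper_width: 0.0006
grasp_force: 0.0
```

```bash
python3 -c "
from h import *
d=grab('scene','s1.png');cv2.imwrite('pics/s1.png',cv2.resize(d['pixels'][60:260,90:330,::-1],None,fx=2.5,fy=2.5))
todo(.566,-.1564,.036,98.1)"
```

```text
t 6.4 pos [ 0.4419 -0.1738  0.0364] shift mm [-1.253e+02 -1.000e-01  4.000e-01] turn z -0.1 tilt [ 0.0001 -0.    ] q6 -2.16 F [ 0.3 -0.7 -0. ] w 0.0007366451538754012
```

View pics/s1.png

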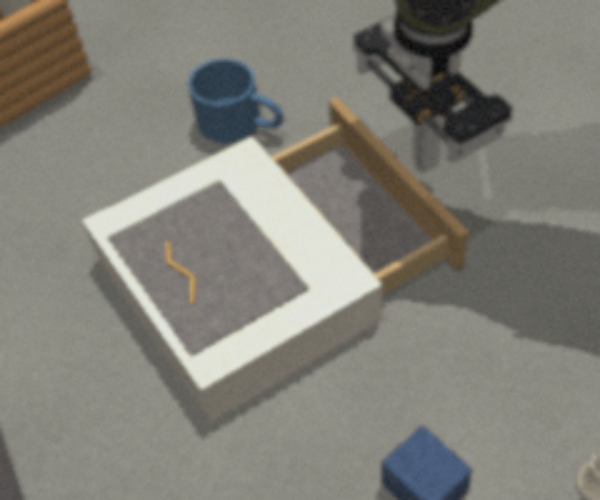

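The drawer sprung open (its panel runs from (340,110) to (460,250) in the crop). Next, the box.

Request:
{"name": "jog_arm", "arguments": {
  "commands": [
    [-1, [0, 0, -55], [0, 0, 0]],
    [-1, [0, 0, -55], [0, 0, 0]],
    [-1, [0, 0, -55], [0, 0, 9.7]],
    [0.7, [0, 0, 0], [0, 0, 9.7]],
    [0.7, [0, 0, 0], [0, 0, 9.7]],
    [0.7, [0, 0, 0], [0, 0, 9.7]],
    [0.7, [0, 0, 0], [0, 0, 9.7]],
    [0.7, [0, 0, 0], [0, 0, 9.7]],
    [0.7, [0, 0, 0], [0, 0, 9.7]]
  ]
}}

```text
clock: 7.52
eef_pos: [0.4417, -0.1738, 0.2014]
orientation: [-0.0, 0.502, 0.865, 0.0]
ft_force: [0.1, -0.5, -0.5]
gripper_width: 0.0569
grasp_force: 0.0
```

```bash
python3 -c "
from h import *
todo(.587,.265,.20,30)"
```

```text
t 7.525 pos [ 0.4417 -0.1738  0.2014] shift mm [308.7 344.    1.4] turn z -0.2 tilt [-0.0001  0.0001] q6 -0.97 F [ 0.1 -0.5 -0.5] w 0.05691040223085563
```

Request:
{"name": "jog_arm", "arguments": {
  "commands": [
    [0.7, [38.5, 43, 0], [0, 0, 0]],
    [0.7, [38.5, 43, 0], [0, 0, 0]],
    [0.7, [38.5, 43, 0], [0, 0, 0]],
    [0.7, [38.5, 43, 0], [0, 0, 0]],
    [0.7, [38.5, 43, 0], [0, 0, 0]],
    [0.7, [38.5, 43, 0], [0, 0, 0]],
    [0.7, [38.5, 43, 0], [0, 0, 0]],
    [0.7, [38.5, 43, 0], [0, 0, 0]],
    [0.7, [0, 0, 0], [0, 0, 0]],
    [0.7, [0, 0, 0], [0, 0, 0]]
  ]
}}

```text
clock: 8.78
eef_pos: [0.5846, 0.2649, 0.2009]
orientation: [-0.0, 0.499, 0.866, -0.0]
ft_force: [0.1, -0.9, 0.0]
gripper_width: 0.0797
grasp_force: 0.0
```

```bash
python3 -c "
from h import *
todo(.587,.265,.016,30)"
```

```text
t 8.775 pos [0.5846 0.2649 0.2009] shift mm [ -1.1   2.3 184.9] turn z 0.1 tilt [-0.0007 -0.0005] q6 -0.16 F [ 0.1 -0.9  0. ] w 0.07970540281163313
```

Request:
{"name": "jog_arm", "arguments": {
  "commands": [
    [0.7, [-1, 2.5, 60], [0, 0, 0]],
    [0.7, [0, 0, 60], [0, 0, 0]],
    [0.7, [0, 0, 0], [0, 0, 0]],
    [0.7, [0, 0, 0], [0, 0, 0]]
  ]
}}

```text
clock: 9.28
eef_pos: [0.5886, 0.2651, 0.0845]
orientation: [0.001, 0.5, 0.866, 0.001]
ft_force: [-0.1, -0.7, 1.2]
gripper_width: 0.0798
grasp_force: 0.0
```

```bash
python3 -c "
from h import *
d=grab('scene');cv2.imwrite('pics/s2.png',cv2.resize(d['pixels'][200:384,200:400,::-1],None,fx=3,fy=3))
todo(.587,.265,.016,30)"
```

```text
t 9.325 pos [0.5888 0.2654 0.085 ] shift mm [ 0.6 -2.1 69. ] turn z 0.0 tilt [0.0043 0.0016] q6 -0.16 F [ 0.4 -0.2  0.8] w 0.08004241200423005
```

View pics/s2.png

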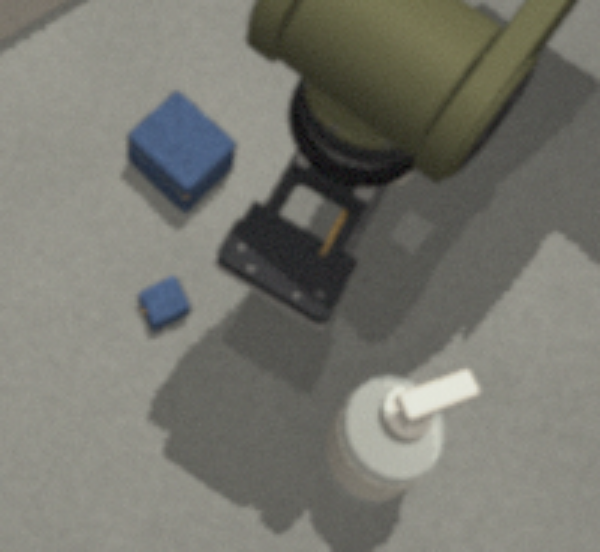

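The gripper sits over the middle box, hidden at about (290,260), and the sanitiser at (390,430) is clear. Descending.

Request:
{"name": "jog_arm", "arguments": {
  "commands": [
    [0.7, [0, -1, 35], [0, 0, 0]],
    [0.7, [0, 0, 30], [0, 0, 0]],
    [0.7, [0, 0, 0], [0, 0, 0]]
  ],
  "newtons": 15
}}

```text
clock: 9.7
eef_pos: [0.5866, 0.2647, 0.017]
orientation: [-0.0, 0.5, 0.866, -0.0]
ft_force: [0.1, 0.5, 0.5]
gripper_width: 0.0803
grasp_force: 0.0
```

Request:
{"name": "jog_arm", "arguments": {
  "commands": [
    [-1, [0, 0, 0], [0, 0, 0]],
    [-1, [0, 0, 0], [0, 0, 0]],
    [-1, [0, 0, 0], [0, 0, 0]],
    [-1, [0, 0, 0], [0, 0, 0]]
  ],
  "newtons": 15
}}

```text
clock: 10.2
eef_pos: [0.5868, 0.265, 0.017]
orientation: [0.0, 0.499, 0.866, 0.0]
ft_force: [0.5, 0.5, 7.0]
gripper_width: 0.0439
grasp_force: 15.0
```

Request:
{"name": "jog_arm", "arguments": {
  "commands": [
    [-1, [0, 0, -40], [0, 0, 0]],
    [-1, [0, 0, -50], [0, 0, 0]],
    [-1, [0, 0, -50], [0, 0, 0]],
    [-1, [0, 0, 0], [0, 0, -9.7]],
    [-1, [0, 0, 0], [0, 0, -9.7]],
    [-1, [0, 0, 0], [0, 0, -9.7]],
    [-1, [0, 0, 0], [0, 0, -9.7]],
    [-1, [0, 0, 0], [0, 0, -9.7]],
    [-1, [0, 0, 0], [0, 0, -9.7]],
    [-1, [0, 0, 0], [0, 0, -9.7]]
  ]
}}

```text
clock: 11.45
eef_pos: [0.5864, 0.2648, 0.1564]
orientation: [-0.0, -0.072, 0.997, -0.0]
ft_force: [-0.4, 0.5, -0.9]
gripper_width: 0.0438
grasp_force: 15.0
```

```bash
python3 -c "
from h import *
todo(.533,-.161,.15,98.1)"
```

```text
t 11.45 pos [0.5864 0.2648 0.1564] shift mm [ 114.3 -413.7    6.5] turn z 0.2 tilt [-0.0004 -0.0002] q6 -1.35 F [-0.4  0.5 -0.9] w 0.043824590373996324
```

Request:
{"name": "jog_arm", "arguments": {
  "commands": [
    [-1, [12.5, -46, 0], [0, 0, 0]],
    [-1, [12.5, -46, 0], [0, 0, 0]],
    [-1, [12.5, -46, 0], [0, 0, 0]],
    [-1, [12.5, -46, 0], [0, 0, 0]],
    [-1, [12.5, -46, 0], [0, 0, 0]],
    [-1, [12.5, -46, 0], [0, 0, 0]],
    [-1, [12.5, -46, 0], [0, 0, 0]],
    [-1, [12.5, -46, 0], [0, 0, 0]],
    [-1, [12.5, -46, 0], [0, 0, 0]],
    [-1, [0, 0, 0], [0, 0, 0]]
  ]
}}

```text
clock: 12.7
eef_pos: [0.5319, -0.1633, 0.1564]
orientation: [-0.0, -0.068, 0.998, -0.0]
ft_force: [0.3, 0.5, 0.5]
gripper_width: 0.0431
grasp_force: 15.0
```

```bash
python3 -c "
from h import *
todo(.533,-.161,.033,98.1)
d=grab('top');cv2.imwrite('pics/t3.png',cv2.resize(d['pixels'][100:260,220:370,::-1],None,fx=3.5,fy=3.5))
x=np.array([.990,.1417]);y=np.array([-.1417,.990]);u=np.array([.686,-.139])
for o in(-.209,): print('predicted open panel outer top corners',proj(d,[np.r_[u+o*x+s*.118*y,.064] for s in(-1,1)])-[220,100])
"
```

```text
t 12.7 pos [ 0.5319 -0.1633  0.1564] shift mm [ -1.4   2.1 123.4] turn z -0.3 tilt [-0.0002 -0.0002] q6 -2.07 F [0.3 0.5 0.5] w 0.04305047738890773
predicted open panel outer top corners [[121.0842989  116.30059294]
 [ 48.79777144 128.67479141]]
```

View pics/t3.png

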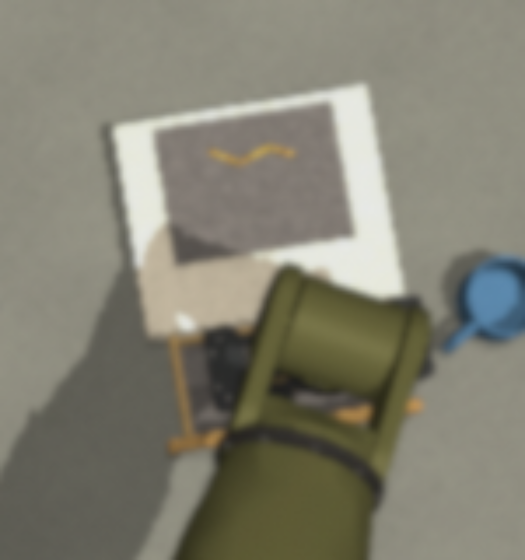

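The panel corners lie at (422,408) and (170,450), within a pixel of the prediction, so I'll lower the box.

Request:
{"name": "jog_arm", "arguments": {
  "commands": [
    [-1, [-1, 2, 50], [0, 0, 0]],
    [-1, [0, 0, 45], [0, 0, 0]],
    [-1, [0, 0, 18], [0, 0, 0]],
    [-1, [0, 0, 8], [0, 0, 0]],
    [-1, [0, 0, 1.5], [0, 0, 0]],
    [-1, [0, 0, 0], [0, 0, 0]],
    [-1, [0, 0, 0], [0, 0, 0]]
  ]
}}

```text
clock: 13.62
eef_pos: [0.5337, -0.1588, 0.0348]
orientation: [0.001, -0.069, 0.998, -0.0]
ft_force: [0.3, -0.8, -0.6]
gripper_width: 0.0441
grasp_force: 15.0
```

Request:
{"name": "jog_arm", "arguments": {
  "commands": [
    [-1, [0, 0, 1.5], [0, 0, 0]],
    [-1, [0, 0, 0], [0, 0, 0]],
    [-0.2, [0, 0, 0], [0, 0, 0]],
    [0.3, [0, 0, 0], [0, 0, 0]],
    [0.5, [0, 0, 0], [0, 0, 0]],
    [0.5, [0, 0, 0], [0, 0, 0]],
    [0.5, [0, 0, 0], [0, 0, 0]]
  ]
}}

```text
clock: 14.5
eef_pos: [0.5332, -0.1586, 0.0324]
orientation: [-0.0, -0.07, 0.998, 0.0]
ft_force: [0.9, -0.7, 0.2]
gripper_width: 0.0707
grasp_force: 0.0
```

Request:
{"name": "jog_arm", "arguments": {
  "commands": [
    [0.5, [0, 0, -40], [0, 0, 0]],
    [0.5, [0, 0, -50], [0, 0, 0]],
    [-1, [0, 0, -50], [0, 0, 0]],
    [-1, [55, 0, 0], [0, 0, 0]],
    [-1, [50, 0, 0], [0, 0, 0]],
    [-1, [0, 0, 0], [0, 0, 0]],
    [-1, [0, 0, 0], [0, 0, 0]]
  ]
}}

```text
clock: 15.38
eef_pos: [0.4299, -0.1733, 0.1728]
orientation: [0.0, -0.069, 0.998, -0.0]
ft_force: [0.8, -0.3, -0.1]
gripper_width: 0.0238
grasp_force: 0.0
```

```bash
python3 -c "
from h import *
todo(.445,-.174,.036,98.1)
d=grab('scene');cv2.imwrite('pics/s4.png',cv2.resize(d['pixels'][60:260,90:330,::-1],None,fx=2.5,fy=2.5))"
```

```text
t 15.375 pos [ 0.4299 -0.1733  0.1728] shift mm [-14.8  -2.7 136.8] turn z -0.1 tilt [ 0.0009 -0.0004] q6 -2.17 F [ 0.8 -0.3 -0.1] w 0.023835787172541922
```

View pics/s4.png

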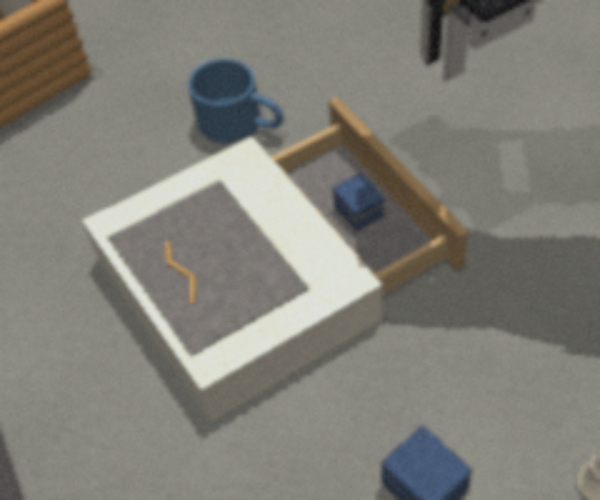

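The box stands upright in the drawer at (358,200). Pressing it shut gently.

Request:
{"name": "jog_arm", "arguments": {
  "commands": [
    [-1, [0, -2.5, 60], [0, 0, 0]],
    [-1, [0, 0, 55], [0, 0, 0]],
    [-1, [0, 0, 22], [0, 0, 0]],
    [-1, [-12, 0, 0], [0, 0, 0]],
    [-1, [-12, 0, 0], [0, 0, 0]],
    [-1, [-8, 0, 0], [0, 0, 0]],
    [-1, [-4, 0, 0], [0, 0, 0]],
    [-1, [-4, 0, 0], [0, 0, 0]],
    [-1, [-4, 0, 0], [0, 0, 0]],
    [-1, [-5, 0, 0], [0, 0, 0]]
  ],
  "newtons": 20
}}

```text
clock: 16.68
eef_pos: [0.4781, -0.1689, 0.0356]
orientation: [-0.0, -0.069, 0.998, 0.0]
ft_force: [-4.1, -1.0, 2.8]
gripper_width: 0.0005
grasp_force: 2.1
```

Request:
{"name": "jog_arm", "arguments": {
  "commands": [
    [-1, [-6, 0, 0], [0, 0, 0]],
    [-1, [-6, 0, 0], [0, 0, 0]],
    [-1, [-6, 0, 0], [0, 0, 0]],
    [-1, [-6, 0, 0], [0, 0, 0]],
    [-1, [-6, 0, 0], [0, 0, 0]],
    [-1, [-6, 0, 0], [0, 0, 0]],
    [-1, [-6, 0, 0], [0, 0, 0]],
    [-1, [-6, 0, 0], [0, 0, 0]],
    [-1, [-6, 0, 0], [0, 0, 0]],
    [-1, [-6, 0, 0], [0, 0, 0]]
  ]
}}

```text
clock: 17.92
eef_pos: [0.5379, -0.1606, 0.0355]
orientation: [-0.0, -0.069, 0.998, -0.0]
ft_force: [-5.3, -2.0, 4.3]
gripper_width: 0.0006
grasp_force: 2.8
```

Request:
{"name": "jog_arm", "arguments": {
  "commands": [
    [-1, [-5, 0, 0], [0, 0, 0]],
    [-1, [-5, 0, 0], [0, 0, 0]],
    [-1, [-4, 0, 0], [0, 0, 0]],
    [-1, [-4, 0, 0], [0, 0, 0]],
    [-1, [-3, 0, 0], [0, 0, 0]],
    [-1, [-3, 0, 0], [0, 0, 0]],
    [-1, [-2, 0, 0], [0, 0, 0]],
    [-1, [0, 0, 0], [0, 0, 0]]
  ]
}}

```text
clock: 18.92
eef_pos: [0.5635, -0.157, 0.0354]
orientation: [-0.0, -0.07, 0.998, -0.0]
ft_force: [-4.8, -2.8, 3.1]
gripper_width: 0.0005
grasp_force: 2.5
```

Request:
{"name": "jog_arm", "arguments": {
  "commands": [
    [-1, [-1.5, 0, 0], [0, 0, 0]],
    [-1, [-1.5, 0, 0], [0, 0, 0]],
    [-1, [0, 0, 0], [0, 0, 0]]
  ]
}}

```text
clock: 19.3
eef_pos: [0.5659, -0.1566, 0.0354]
orientation: [-0.001, -0.069, 0.998, 0.0]
ft_force: [-9.0, -2.4, 6.7]
gripper_width: 0.0004
grasp_force: 4.8
```

Nearly there, so a bit more for a full press, then a slow draw back.

Request:
{"name": "jog_arm", "arguments": {
  "commands": [
    [-1, [-1, 0, 0], [0, 0, 0]],
    [-1, [-0.5, 0, 0], [0, 0, 0]],
    [-1, [0, 0, 0], [0, 0, 0]]
  ]
}}

```text
clock: 19.68
eef_pos: [0.5659, -0.1566, 0.0354]
orientation: [-0.003, -0.069, 0.998, 0.0]
ft_force: [-22.5, -3.6, 15.0]
gripper_width: 0.0006
grasp_force: 11.6
```

Request:
{"name": "jog_arm", "arguments": {
  "commands": [
    [-1, [4, 0, 0], [0, 0, 0]],
    [-1, [4, 0, 0], [0, 0, 0]],
    [-1, [4, 0, 0], [0, 0, 0]],
    [-1, [4, 0, 0], [0, 0, 0]],
    [-1, [4, 0, 0], [0, 0, 0]],
    [-1, [4, 0, 0], [0, 0, 0]],
    [-1, [0, 0, 0], [0, 0, 0]]
  ]
}}

```text
clock: 20.55
eef_pos: [0.5438, -0.1596, 0.0355]
orientation: [0.0, -0.069, 0.998, 0.0]
ft_force: [0.3, -0.6, -0.6]
gripper_width: 0.0003
grasp_force: 0.0
```

No force at 0.544, so it's latched. I'll draw back, lift clear and look.

Request:
{"name": "jog_arm", "arguments": {
  "commands": [
    [-1, [40, 0, 0], [0, 0, 0]],
    [-1, [50, 0, 0], [0, 0, 0]],
    [-1, [30, 0, -30], [0, 0, 0]],
    [-1, [0, 0, -55], [0, 0, 0]],
    [-1, [0, 0, -55], [0, 0, 0]],
    [-1, [0, 0, 0], [0, 0, 0]],
    [-1, [0, 0, 0], [0, 0, 0]]
  ]
}}

```text
clock: 21.42
eef_pos: [0.425, -0.1761, 0.1748]
orientation: [-0.0, -0.07, 0.998, 0.0]
ft_force: [-0.4, -0.1, -1.1]
gripper_width: 0.0007
grasp_force: 0.0
```

```bash
python3 -c "
from h import *
d=grab('scene');cv2.imwrite('pics/s5.png',cv2.resize(d['pixels'][:,:,::-1],(800,600)))"
```

```text
(no output)
```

View pics/s5.png

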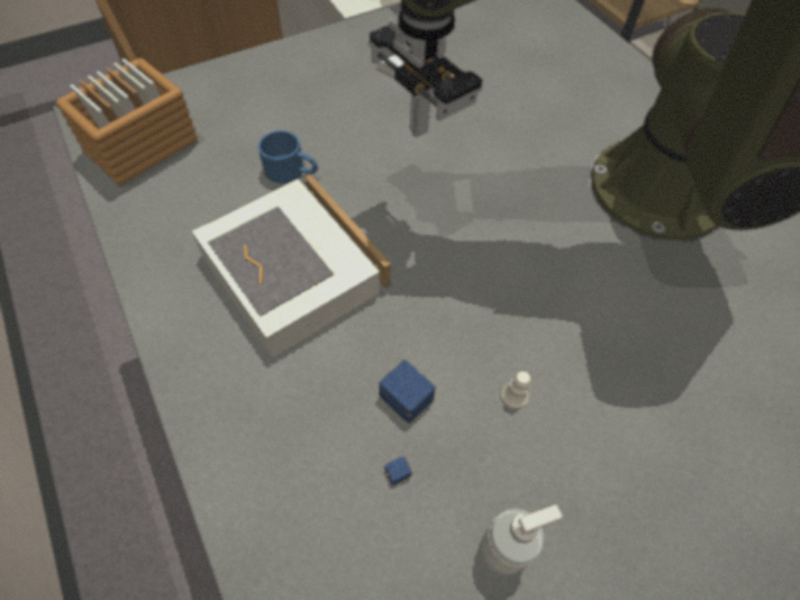

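The drawer is shut (panel from (310,180) to (387,280), as at the start), the bystanders haven't moved, and the arm is clear.

```bash
python3 -c "
from h import *
print(manip.job_done())"
```

```text
the job is handed in; nothing more can be done
None
```

The middle-sized ring box stood upright in the drawer when I pressed it shut. The last picture shows the drawer closed and the bystanders unmoved, and I handed the job in at about 21 s; no verdict came back.

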